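# Put the sleeve gauge away and snap its slide-lid case shut

## Task

The sleeves have been checked: lay the loose go/no-go gauge flat in the empty pocket of the wooden gauge case. Then slide the case's lid shut, pushing it firmly over the small spring ridge at the end until it snaps fully home, and let go. Do not disturb the tape roll or the two standing electrode tips.

Things in the scene. Friction and masses are not known exactly. Their poses are not given: they have to be found in the camera images.
- gauge_centre (a point): centre (half-way up) of the loose gauge: plain grey steel block 22 mm (its x) by 52 mm (its y) by 14 mm high (z), 0.12 kg, lying flat on the worktop to the right of the welder. Easiest taken from above across its 22 mm width, near its top. A white nylon ring (34 mm across, 8 mm high) lies 7 cm or more from it.
- gauge_case: wooden slide-lid case screwed down to the left of the welder: 206 mm long (x), 84 mm wide (y; 114 over its flat ears), 35 mm high. Origin on the worktop: closed front end at x = -93 mm, open mouth at x = +113 mm. x runs along the lid's channel; the lid closes towards -x, roughly to the robot's right. Three pockets in a row, long sides along y; the two rear ones are full and stay under the lid.
- empty_pocket (a point): centre of the floor of the empty front pocket, 8 mm above the worktop, at x = -35 mm of the case; axes as the case's. 28 mm (x) by 58 mm (y), 7 mm deep: the gauge, long side along y, stands 7 mm out of it. Clear space over the pocket block (top 15 mm above the worktop): 68 mm wide in y; in x 36 mm from here to a 24.5 mm high sill at -x, 38 mm or more to the open lid at +x.
- lid_bar (a point): centre of the finger bar on the lid: wooden batten 10 mm (x) by 44 mm (y), 14 mm high above the lid's upper face; this point is 37 mm above the worktop, the lid's face 30 mm, the case's side rims 35 mm. The loose lid is a plate 199 x 74 x 5 mm, 0.11 kg, held in side grooves with 1 mm of play, axes as the case's; it starts 90 to 102 mm open, sticking out of the mouth.
- lid_bar_home (a point): fixed point of the case where the bar's centre lies when the lid is fully home (1 mm of play; the stop is 1 mm further); axes as the case's. The lid slides with about 1 N until its front edge meets the ridge some 10 mm before home; going over takes about 6 to 12 N, then a groove under the lid drops on the ridge.
- case_ridge (a joint): how far (m) the sprung steel ridge is pressed down: 0 = standing 2.2 mm proud of the lid's underside; about 0.0005 to 0.002 with the lid's front edge on it; back at 0 (or 0.4 mm above it) when the lid has snapped home. A rounded bar 44 mm long across the sill behind the case's front end, at x = -76 mm of the case.
- weld_head_a: spot-welder head, fixed, 0.38 m high, standing between the gauge and the case at the back; carry things round its front. Origin on the worktop under it; its jaws reach 75 mm in front of the origin (-x, towards the robot), its column 60 mm to either side. A heap of small parts up to 43 mm high lies to its right.
- tape_roll: roll of black tape lying in front of the welder, between the gauge and the case, 53 mm across, 19 mm high; origin under its centre. Leave alone.
- spare_tip_1: copper electrode tip standing at the left, behind the case, 16 mm across, 38 mm high; origin under its centre. Leave alone.
- spare_tip_2: copper electrode tip standing beside the first, 16 mm across, 38 mm high; origin under its centre. Leave alone.

How it is judged:
By the outcome, as a careful person would: the job done as asked, in the order asked, and still so for the second after the job is handed in, with the robot touching nothing.
It also fails if it takes over 64 s, if anything falls off the work surface, if the arm or the gripper's body presses on something with over 40 N, if the wrist force passes 120 N, or if a joint passes its speed limit or range.

## Robot

A 6-joint arm with a two-finger parallel gripper is mounted at the origin on a cart in front of the work surface, level with it; the furniture and walls round the work are solid. World frame = base frame: x ahead of the robot, y to its left, z up, the work surface at z = 0. Lengths are in m, angles in rad, forces in N, time in s.
With the tool pointing down it reaches from about 0.325 to 0.85 m from the base axis. Payload 15.5 kg.
Tool frame: the origin (TCP) lies midway between the tips of the shut fingers; the grasp point (between the pads) lies 19 mm behind it (robot.grip_depth is the y of the grasp point in the tool frame, in m); y points along the fingers, z is the direction in which the jaws open and shut, and the axes are right-handed (so a half turn about y gives the same grasp; the last joint's range is limited). The gripper opens to 91 mm and grips with 3 to 60 N. Pads are 32 mm wide; open, the fingers measure 118 mm over their backs; the gripper's body (76 mm by 178 mm) begins 60 mm behind the grasp point.
Start: joints at [-1.333, 0.494, 1.345, -0, 1.302, -0.096], TCP at [0.205, -0.591, 0.214] pointing down, gripper open.
Joint ranges: [-2.91, 2.91], [-0.82, 2.16], [0.22, 2.67], [-1.22, 4.37], [0.12, 2.79], [-3.08, 3.08]. Speed limits (rad/s): [1.89, 1.89, 2.57, 3.01, 3.01, 3.01].

## Interface

Orientations are given as a rotation vector (axis times angle).
In Python, from bench import robot, viewer gives the robot as it stands.
- The arm moves only by the shell command python3 -m handwheel 'ROWS' [FORCE]. ROWS is text: rows parted by semicolons, each of 5 numbers parted by spaces: the shift along the world's x, y, z in units of 40 mm (1.0 is 40 mm), then the turn about the world's z in units of 6 degrees (1.0 is 6 degrees), then the gripper's target within -1 to 1 (fully open at 1, half-way at 0, shut at -1). A call has 1 to 12 rows; each row is the pose to reach, as a shift and turn from the pose commanded when the call began; what a row does not reach only later rows make up. A row lasts 1/12 s, in which the tool goes at most 41.7 mm and 7.16 degrees, less where a joint would pass 70% of its speed; a pose out of reach is approached as far as the arm can. A call with a gripper value outside its range is refused whole. The fingers move at their own pace and stop on an object; FORCE is the grip in N (left out, the last holds). Time passes only in rows, so rows that repeat a pose let the fingers close. It gives the time, the measured TCP pose, the force and the opening at its end, in the units of the state.
- robot.observe(): the state, without advancing time (a new reading comes with each control period).
- viewer.grab_frame(name): name is "scene" or "top"; returns the picture (400x640x3 uint8, red, green, blue); there is no depth.
- viewer.get_calibration(name): a dict with "camera_matrix" (3x3 intrinsics, pixels), "k1" (the pictures are not rectified: a ray, as slopes to the right and down, at radius r is drawn at 1 + k1 r^2 times it, then the intrinsics apply), "extrinsics" (4x4, takes a point from camera to world coordinates). Camera axes: x right, y up, looking along -z (the intrinsics and any distortion apply to the point x, -y, -z); pixel columns grow to the right and rows downward; lengths in m; the calibration is good to about 2 mm. A picture is of the moment at which its call begins. get_calibration takes no time and is no camera call.
- robot.hand_in(): hands the job in, once; it reports no verdict.
The state is a dict: "time_s": time; "q": joint angles; "joint_vel": joint speeds; "effort": joint torques, N m; "position": TCP position; "eef_rot": TCP orientation; "contact_force": force on the tool from outside, world axes, zero at the start; "wrist_torque": the same for the moment, N m; "opening": finger opening in m.
Only numpy, scipy, OpenCV 4.12 (cv2) and the standard library are available. Lean on these libraries where they do the work, as an engineer would, in place of code of your own. Each camera call takes 0.05 s, during which the arm holds its last target.

## Working session

There is one attempt and no reset: what is moved stays moved. The work goes in short steps, Python scripts to look and compute and a shell command to move; the robot and the scene stay as the last step left them, time stands still between calls to the robot, and variables do not carry over. Pictures are saved under pics/ and viewed, and the job is handed in when it is done.

```bash
ls; mkdir -p pics
python3 - <<'E'
from bench import robot, viewer
import cv2
for n in("scene","top"):
    cv2.imwrite(f"pics/{n}0.png",cv2.cvtColor(viewer.grab_frame(n),cv2.COLOR_RGB2BGR))
    c=viewer.get_calibration(n);print(n,c)
o=robot.observe();print(o)
E
```

```text
pics
scene {'camera_matrix': array([[420.81907145,   0.        , 317.72073738],
       [  0.        , 420.81907145, 204.04435141],
       [  0.        ,   0.        ,   1.        ]]), 'k1': 0.026124169920201053, 'extrinsics': array([[-0.57815738,  0.42077235, -0.69905985, -0.30504281],
       [-0.8158095 , -0.28368066,  0.50396443,  0.5781691 ],
       [ 0.01374454,  0.86167042,  0.50728214,  0.66128169],
       [ 0.        ,  0.        ,  0.        ,  1.        ]])}
top {'camera_matrix': array([[387.62304651,   0.        , 320.79881518],
       [  0.        , 387.62304651, 203.415186  ],
       [  0.        ,   0.        ,   1.        ]]), 'k1': -0.06582694995380325, 'extrinsics': array([[ 0.02625981,  0.99344888, -0.11121935,  0.39719167],
       [-0.99965079,  0.02576812, -0.00585626, -0.00527473],
       [-0.00295198,  0.1113343 ,  0.99377863,  1.07154392],
       [ 0.        ,  0.        ,  0.        ,  1.        ]])}
{'time_s': 0.1, 'q': array([-1.33246374e+00,  4.94128311e-01,  1.34606694e+00, -1.91646707e-05,
        1.30248066e+00, -9.55083800e-02]), 'joint_vel': array([-0.00144279, -0.00049575,  0.00040956,  0.00168663, -0.00132208,
       -0.00014211]), 'effort': array([ 2.23374598e-03, -8.80243421e+01, -3.82546449e+01,  7.09785637e-02,
        4.82573651e-02, -1.16987090e-05]), 'position': array([ 0.20470864, -0.5901689 ,  0.21339412]), 'eef_rot': array([-0.34390738,  2.04163299, -2.03939988]), 'contact_force': array([ 0.14496125, -0.20142648, -0.52436983]), 'wrist_torque': array([ 0.00726355,  0.00522104, -0.02163464]), 'opening': 0.09127760881095885}
```

View pics/scene0.png

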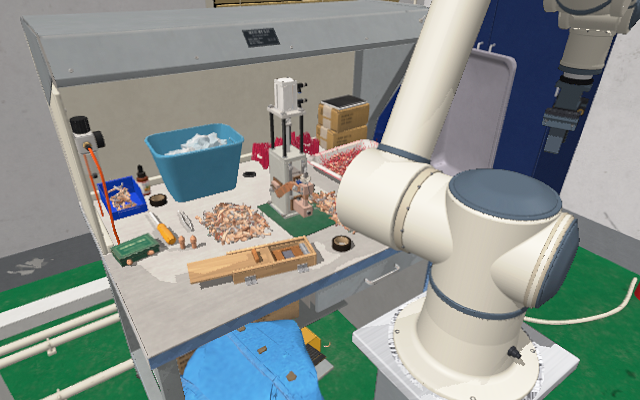

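View pics/top0.png

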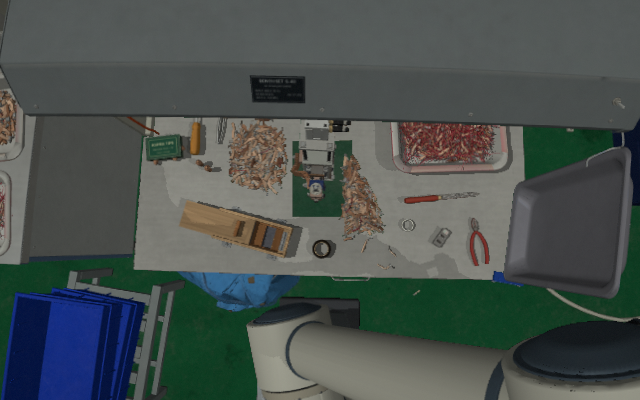

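The top view shows the gauge at about (442,236), the ring at (408,225), the tape at (321,248), the case at about (240,230) and the tips near (205,165). Next I'll zoom in on these.

```bash
cat > h.py <<'E'
import numpy as np, cv2
from bench import robot, viewer
def ray(n,uv):
    c=viewer.get_calibration(n);K=c["camera_matrix"];E=c["extrinsics"]
    # model: x_d = x(1+k1 r^2)
    p=cv2.undistortPoints(np.array(uv,float).reshape(-1,1,2),K,np.array([c["k1"],0,0,0.])).reshape(-1,2)
    d=np.c_[p[:,0],-p[:,1],-np.ones(len(p))]@E[:3,:3].T
    return E[:3,3],d
def onz(n,uv,z):
    o,d=ray(n,uv);return o+d*((z-o[2])/d[:,2])[:,None]
def proj(n,P):
    c=viewer.get_calibration(n);K=c["camera_matrix"];E=c["extrinsics"]
    q=(np.array(P,float).reshape(-1,3)-E[:3,3])@E[:3,:3];x=np.c_[q[:,0]/-q[:,2],q[:,1]/q[:,2]]
    x=x*(1+c["k1"]*(x**2).sum(1))[:,None]
    return x*[K[0,0],K[1,1]]+K[:2,2]
def crop(n,img,x0,y0,w,h,s,name):
    c=cv2.resize(img[y0:y0+h,x0:x0+w],None,fx=s,fy=s,interpolation=cv2.INTER_CUBIC)
    cv2.imwrite(f"pics/{name}.png",cv2.cvtColor(c,cv2.COLOR_RGB2BGR))
E
python3 - <<'E'
from h import *
t=cv2.cvtColor(cv2.imread("pics/top0.png"),cv2.COLOR_BGR2RGB)
s=cv2.cvtColor(cv2.imread("pics/scene0.png"),cv2.COLOR_BGR2RGB)
crop("top",t,395,205,80,60,10,"z_gauge")
crop("top",t,175,190,130,75,6,"z_case")
crop("top",t,185,145,40,30,16,"z_tips")
crop("scene",s,180,225,150,75,5,"z_scase")
E
```

```text
(no output)
```

View pics/z_gauge.png

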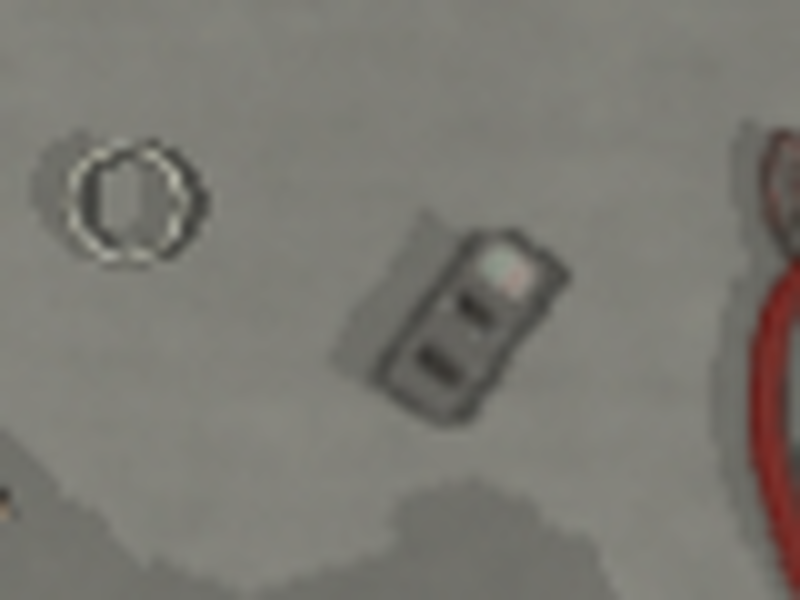

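View pics/z_case.png

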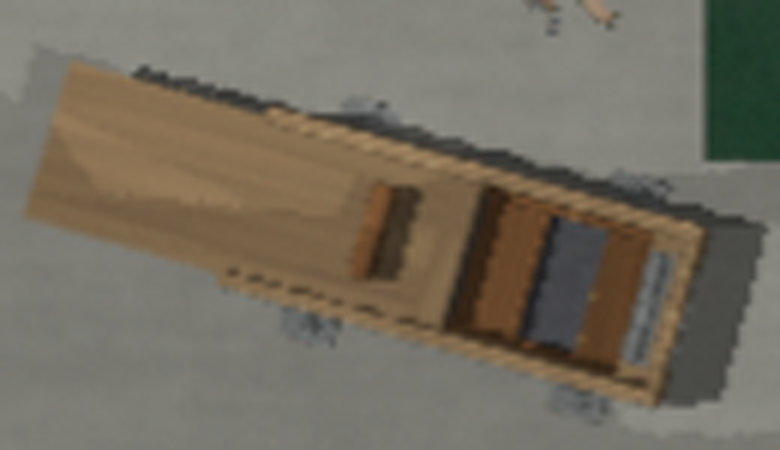

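View pics/z_scase.png

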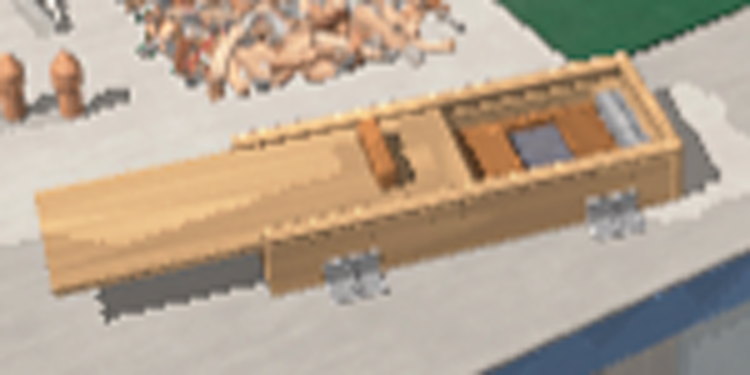

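View pics/z_tips.png

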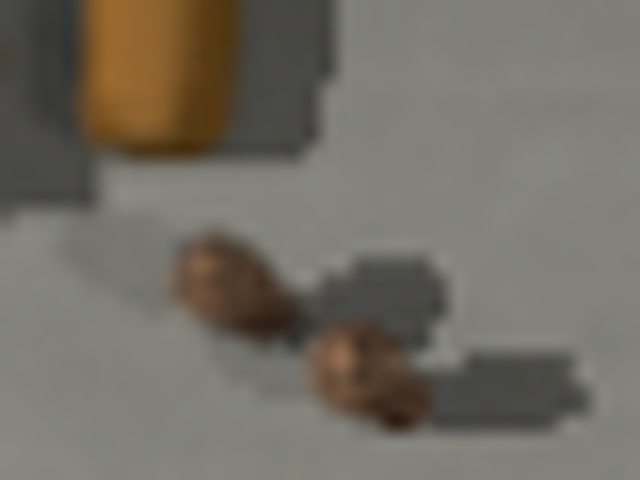

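Run:
```python
from h import *
np.set_printoptions(precision=4,suppress=True)
f=lambda c,x0,y0,s:[(x0+(a+.5)/s-.5,y0+(b+.5)/s-.5) for a,b in c]
g=onz("top",f([(490,228),(572,272),(460,425),(378,378)],395,205,10),.014)
print("gauge",g,g.mean(0),[np.linalg.norm(g[i]-g[i-1]) for i in range(4)])
e=(g[0]+g[1]-g[2]-g[3])[:2];print("long axis deg",np.degrees(np.arctan2(e[1],e[0])))
C=lambda c,z:onz("top",f(c,175,190,6),z)
r=C([(705,228),(657,403),(222,283),(270,107)],.035)
print("rim",r,[np.linalg.norm(r[i]-r[i-1]) for i in range(4)])
for a,b in((0,3),(1,2)):
    d=(r[b]-r[a]);print("x ang",np.degrees(np.arctan2(d[1],d[0])))
d=r[1]-r[0];print("end ang",np.degrees(np.arctan2(d[1],d[0])))
m=r[:2].mean(0);mm=r[2:].mean(0);print(m,mm,np.linalg.norm(m-mm))
p=C([(555,215),(607,222),(575,350),(525,340)],.008);print("pocket",p,p.mean(0))
b=C([(374,183),(390,186),(370,279),(352,275)],.044);print("bar top",b,b.mean(0))
l=C([(73,60),(487,183),(443,327),(25,213)],.030);print("lid",l,[np.linalg.norm(l[i]-l[i-1]) for i in range(4)])
s=cv2.imread("pics/scene0.png")
# cross-check rim corners in scene
print("rim in scene crop",(proj("scene",r)-[180,225]+.5)*5-.5)
print("bar in scene crop",(proj("scene",b)-[180,225]+.5)*5-.5)
print("tape",onz("top",[(321,248)],.019),"tips",onz("top",f([(215,270),(355,355)],185,145,16),.036), "ring",onz("top",f([(133,203)],395,205,10),.008))
o=robot.observe();import scipy.spatial.transform as t
R=t.Rotation.from_rotvec(o["eef_rot"]).as_matrix();print(R,robot.grip_depth)
```

```text
gauge [[ 0.4582 -0.3374  0.014 ]
 [ 0.4467 -0.3601  0.014 ]
 [ 0.4043 -0.3288  0.014 ]
 [ 0.4166 -0.3062  0.014 ]] [ 0.4314 -0.3331  0.014 ] [np.float64(0.05204540806713821), np.float64(0.025461480717957077), np.float64(0.05271061700215849), np.float64(0.02570494021941746)]
long axis deg -36.58327580138079
rim [[0.4462 0.0759 0.035 ]
 [0.3682 0.0946 0.035 ]
 [0.4156 0.2914 0.035 ]
 [0.4952 0.2739 0.035 ]] [np.float64(0.2040330602634797), np.float64(0.08019138301843698), np.float64(0.2024498684387173), np.float64(0.08147146518899269)]
x ang 76.09233779973644
x ang 76.44677512859565
end ang 166.54314310732866
[0.4072 0.0852 0.035 ] [0.4554 0.2827 0.035 ] 0.2032404921658234
pocket [[0.4516 0.147  0.008 ]
 [0.449  0.123  0.008 ]
 [0.3903 0.1354 0.008 ]
 [0.3942 0.1584 0.008 ]] [0.4213 0.1409 0.008 ]
bar top [[0.4617 0.2231 0.044 ]
 [0.4606 0.2159 0.044 ]
 [0.4192 0.2228 0.044 ]
 [0.4207 0.2309 0.044 ]] [0.4405 0.2232 0.044 ]
lid [[0.5148 0.3672 0.03  ]
 [0.464  0.1751 0.03  ]
 [0.399  0.192  0.03  ]
 [0.4446 0.3848 0.03  ]] [np.float64(0.07238753601968621), np.float64(0.1986954247595541), np.float64(0.06714470479607587), np.float64(0.1980874033584373)]
rim in scene crop [[626.8944  52.8803]
 [683.8462 140.2745]
 [273.2229 235.4921]
 [234.3331 135.709 ]]
bar in scene crop [[358.5413 119.5489]
 [372.8455 115.7189]
 [401.082  163.7193]
 [384.3226 168.042 ]]
tape [[ 0.3939 -0.0028  0.019 ]] tips [[0.6203 0.3409 0.036 ]
 [0.606  0.3156 0.036 ]] ring [[ 0.4631 -0.24    0.008 ]]
[[-0.9448 -0.0003  0.3277]
 [-0.3277  0.001  -0.9448]
 [-0.0001 -1.     -0.0011]] -0.0188
```

Rim length, lid size and gauge length agree with the given sizes to about 3 mm. Before moving, I'll check the tub and welder clearances.

Run:
```python
from h import *
np.set_printoptions(precision=3,suppress=True)
print("tcp",proj("top",[.205,-.591,.214]),proj("scene",[.205,-.591,.214]))
def tri(a,b):
    o1,d1=ray("top",[a]);o2,d2=ray("scene",[b]);A=np.c_[d1[0],-d2[0]];s=np.linalg.lstsq(A,o2-o1,rcond=None)[0]
    p,q=o1+s[0]*d1[0],o2+s[1]*d2[0];return (p+q)/2,np.linalg.norm(p-q)
print("tub back-left",tri((520,153),(435,42)), "tub back-right",tri((627,148),(515,57)))
for z in(0,.1,.2): print(z,onz("top",[(508,283),(510,195),(605,295)],z))
for z in(.1,.2,.3): print("jaw",z,onz("top",[(316,197)],z))
print("weld",onz("top",[(293,216),(341,216)],0))
s=cv2.cvtColor(cv2.imread("pics/scene0.png"),cv2.COLOR_BGR2RGB)
crop("scene",s,400,20,200,150,4,"z_tub")
```

```text
tcp [[582.612 338.811]] [[553.989 145.818]]
tub back-left (array([ 0.529, -0.358,  0.456]), np.float64(0.0820940847600244)) tub back-right (array([ 0.524, -0.651,  0.378]), np.float64(0.18967110309616844))
0 [[ 0.309 -0.522  0.   ]
 [ 0.555 -0.534  0.   ]
 [ 0.278 -0.807  0.   ]]
0.1 [[ 0.317 -0.474  0.1  ]
 [ 0.54  -0.484  0.1  ]
 [ 0.289 -0.732  0.1  ]]
0.2 [[ 0.326 -0.426  0.2  ]
 [ 0.526 -0.435  0.2  ]
 [ 0.3   -0.658  0.2  ]]
jaw 0.1 [[0.522 0.013 0.1  ]]
jaw 0.2 [[0.509 0.011 0.2  ]]
jaw 0.3 [[0.496 0.009 0.3  ]]
weld [[ 0.48   0.077  0.   ]
 [ 0.483 -0.056  0.   ]]
```

View pics/z_tub.png

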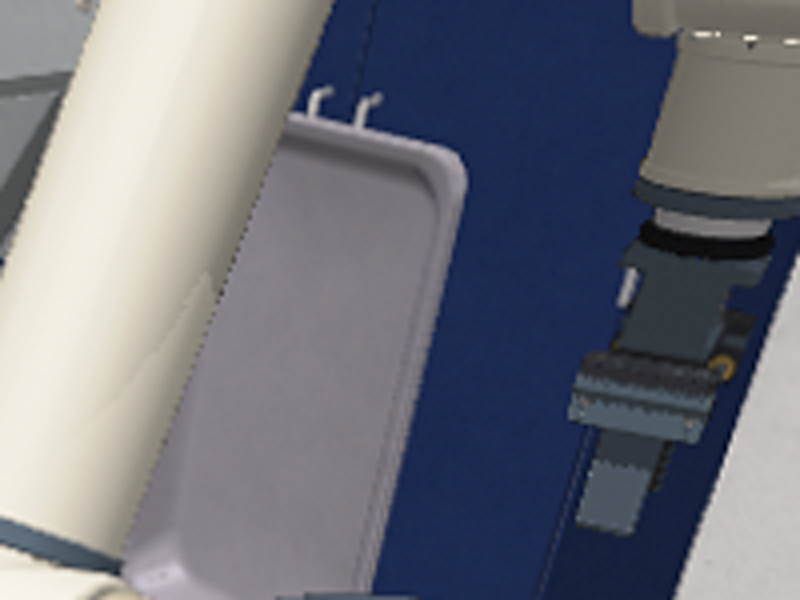

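Run:
```python
from h import *
np.set_printoptions(precision=3,suppress=True)
def tri(a,b):
    o1,d1=ray("top",[a]);o2,d2=ray("scene",[b]);A=np.c_[d1[0],-d2[0]];s=np.linalg.lstsq(A,o2-o1,rcond=None)[0]
    p,q=o1+s[0]*d1[0],o2+s[1]*d2[0];return (p+q)/2,np.linalg.norm(p-q)
for a in((627,148),(605,295),(520,153)): print(a,tri(a,(516,60)))
for z in (-.2,-.1,0,.1,.2,.3): print(z,proj("scene",onz("top",[(520,153),(627,150),(608,295),(508,283)],z)).round().tolist())
```

```text
(627, 148) (array([ 0.525, -0.66 ,  0.368]), np.float64(0.19274316254614132))
(605, 295) (array([ 0.322, -0.489,  0.432]), np.float64(0.010473364948811488))
(520, 153) (array([ 0.443, -0.42 ,  0.427]), np.float64(0.2886006440197218))
-0.2 [[414.0, 193.0], [469.0, 168.0], [562.0, 222.0], [497.0, 248.0]]
-0.1 [[413.0, 177.0], [466.0, 155.0], [556.0, 204.0], [493.0, 227.0]]
0 [[412.0, 160.0], [464.0, 140.0], [550.0, 183.0], [489.0, 204.0]]
0.1 [[411.0, 140.0], [461.0, 122.0], [543.0, 160.0], [484.0, 178.0]]
0.2 [[409.0, 117.0], [458.0, 103.0], [535.0, 135.0], [478.0, 149.0]]
0.3 [[407.0, 92.0], [454.0, 80.0], [526.0, 106.0], [472.0, 117.0]]
```

The tub isn't low. Triangulation puts its upper corner at about (0.32, -0.49, 0.43), so it hangs upright near y≈-0.48 for x>0.31. I'll first move left at constant x, then go forward to the gauge.

```bash
python3 -m handwheel '-0.1 0.5 0 0 1; -0.2 1.2 0 0 1; -0.2 2 0 0 1; -0.2 2.8 0 0 1; -0.2 3.6 0 0 1; -0.2 4.4 0 0 1; -0.2 5.2 0 0 1; -0.2 5.9 0 0 1; -0.1 6.4 0 0 1; 0 6.7 0 0 1; 0 6.7 0 0 1'
python3 - <<'E'
from h import *
for n in("scene","top"): cv2.imwrite(f"pics/{n}1.png",cv2.cvtColor(viewer.grab_frame(n),cv2.COLOR_RGB2BGR))
print(robot.observe())
E
```

```text
time_s: 1.02
position: [0.2051, -0.3205, 0.2139]
eef_rot: [-0.345, 2.041, -2.039]
contact_force: [0.7, -1.3, -0.2]
opening: 0.0914
{'time_s': 1.1167, 'q': array([-1.16141821e+00,  1.50064237e-01,  1.89318103e+00, -1.39635746e-04,
        1.09738175e+00,  7.47467272e-02]), 'joint_vel': array([-0.0158596 ,  0.01417988, -0.01800813, -0.00064258,  0.00108265,
       -0.003578  ]), 'effort': array([  1.34137418, -49.9164927 , -30.97738981,   0.16322112,
         0.23194069,   0.21631326]), 'position': array([ 0.20517409, -0.32324499,  0.21411793]), 'eef_rot': array([-0.34448689,  2.03893787, -2.04093901]), 'contact_force': array([-0.3117232 , -0.48237717, -0.45366347]), 'wrist_torque': array([0.01463516, 0.01734614, 0.0213288 ]), 'opening': 0.09154424378195841}
```

View pics/scene1.png

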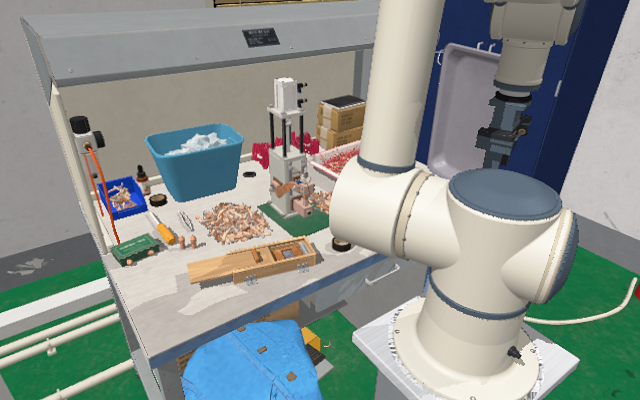

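View pics/top1.png

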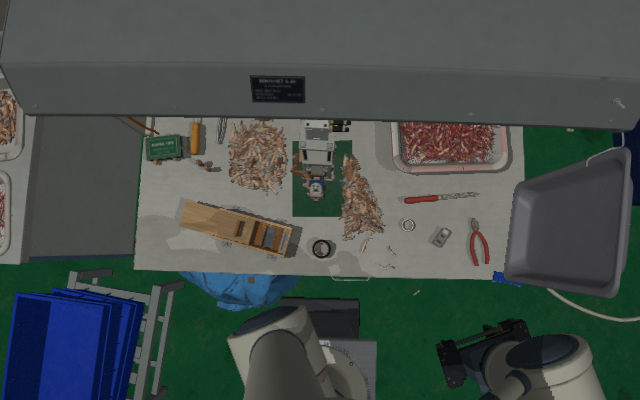

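The tray hangs beside the gripper. The gripper, at about (485,350) in the top view, is clear of it. Now forward over the gauge.

```bash
python3 -m handwheel '0.5 0 0 -1 1; 1.2 0 0 -2 1; 2 0 0 -3 1; 2.8 -0.1 -0.2 -4 1; 3.6 -0.2 -0.6 -5 1; 4.4 -0.28 -1 -6 1; 5 -0.28 -1.4 -7 1; 5.4 -0.28 -1.8 -8 1; 5.64 -0.28 -2.1 -9 1; 5.64 -0.28 -2.35 -9.28 1; 5.64 -0.28 -2.35 -9.28 0.2; 5.64 -0.28 -2.35 -9.28 0.2'
python3 - <<'E'
from h import *
t=viewer.grab_frame("top");cv2.imwrite("pics/top2.png",cv2.cvtColor(t,cv2.COLOR_RGB2BGR))
s=viewer.grab_frame("scene");cv2.imwrite("pics/scene2.png",cv2.cvtColor(s,cv2.COLOR_RGB2BGR))
o=robot.observe()
from scipy.spatial.transform import Rotation as R
m=R.from_rotvec(o["eef_rot"]).as_matrix();print(o["position"],np.degrees(np.arctan2(m[1,2],m[0,2])),o["contact_force"],o["opening"],o["q"])
E
```

```text
time_s: 2.12
position: [0.4303, -0.3344, 0.1193]
eef_rot: [-0.611, -1.856, 1.855]
contact_force: [0.5, 0.7, -0.6]
opening: 0.0807
[ 0.43041513 -0.33452237  0.12033634] -126.5026101156404 [-0.23871189 -0.25393801  0.02533855] 0.07292968075744413 [-7.70191206e-01  4.95699472e-01  1.65233517e+00 -8.94765089e-05
  9.92941256e-01  1.43774466e+00]
```

View pics/top2.png

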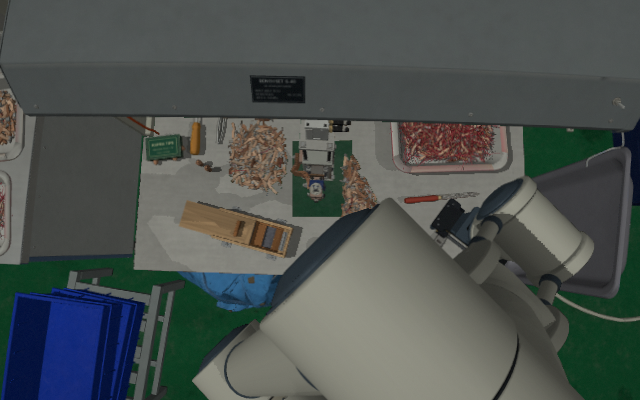

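View pics/scene2.png

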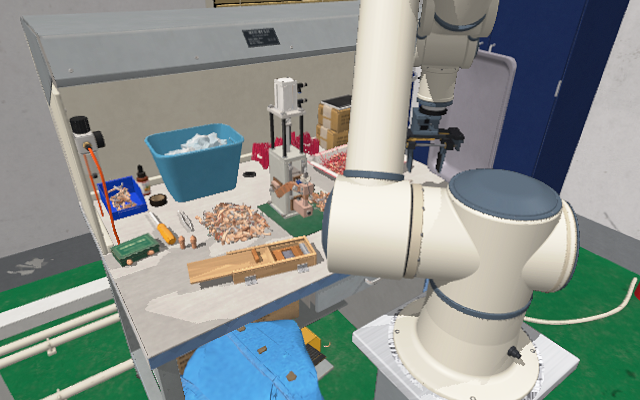

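```bash
python3 -m handwheel '0 0 -0.6 0 0.1; 0 0 -1.3 0 0.1; 0 0 -1.9 0 0.1; 0 0 -2.3 0 0.1; 0 0 -2.6 0 0.1; 0 0 -2.8 0 0.1; 0 0 -2.8 0 0.1; 0 0 -2.8 0 -0.6; 0 0 -2.8 0 -0.8; 0 0 -2.8 0 -0.8; 0 0 -2.8 0 -0.8;0 0 -2.8 0 -0.8' 25; python3 -m handwheel '0 0 0 0 -1; 0 0 0 0 -1; 0 0 0 0 -1; 0 0 0 0 -1' 25
```

```text
time_s: 3.22
position: [0.4307, -0.334, 0.0085]
eef_rot: [-0.614, -1.855, 1.856]
contact_force: [0.4, 1.7, 8.3]
opening: 0.0217
time_s: 3.55
position: [0.4306, -0.334, 0.0085]
eef_rot: [-0.614, -1.855, 1.856]
contact_force: [-0.5, 1.4, 7.7]
opening: 0.0216
```

```bash
python3 -m handwheel '0 0 0.1 0 -1; 0 0 0.3 0 -1; 0 0 0.7 0 -1; 0 0 1.3 0 -1; 0 0 1.9 0 -1; 0 0 2.4 0 -1; 0 0 2.6 0 -1; 0 0 2.6 0 -1'
python3 - <<'E'
from h import *
t=viewer.grab_frame("top");cv2.imwrite("pics/top3.png",cv2.cvtColor(t,cv2.COLOR_RGB2BGR))
s=viewer.grab_frame("scene");crop("scene",s,380,80,120,90,6,"s3")
o=robot.observe();print(o["position"],o["contact_force"],o["wrist_torque"],o["opening"])
E
```

```text
time_s: 4.22
position: [0.4311, -0.3344, 0.114]
eef_rot: [-0.616, -1.855, 1.858]
contact_force: [0.2, 0.0, -1.2]
opening: 0.0216
[ 0.43015692 -0.3334958   0.11151968] [ 0.23955675  0.05417033 -1.85191144] [ 0.06115867 -0.01200232  0.0423488 ] 0.021435387302868966
```

View pics/s3.png

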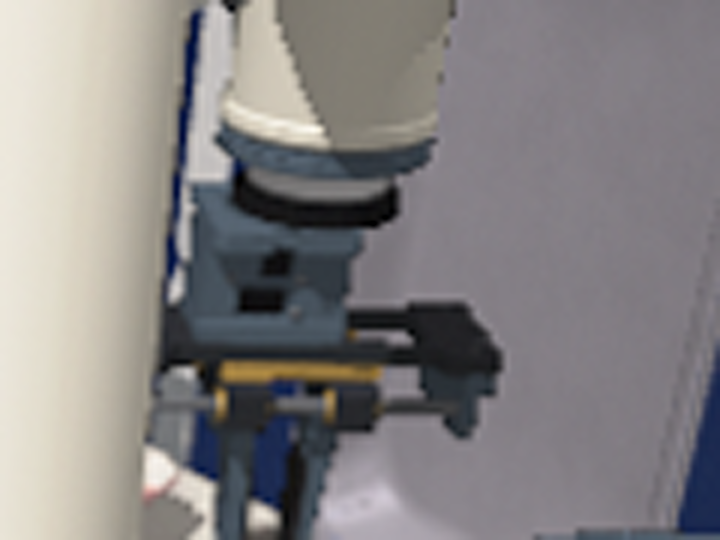

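```bash
python3 -m handwheel '-0.1 0.2 0 0 -1; -0.3 0.7 0 0 -1; -0.6 1.4 0 0.4 -1; -0.9 2.2 0 0.8 -1; -1.1 3 0 1.2 -1; -1.3 3.8 0 1.6 -1; -1.4 4.6 0 2 -1; -1.4 5.4 0 2.4 -1; -1.4 6.2 0 2.8 -1; -1.4 6.9 0 3.2 -1; -1.4 7.3 0 3.6 -1; -1.4 7.5 0 3.8 -1'; python3 -m handwheel '0 0.2 0 0 -1; 0.1 0.7 0 0 -1; 0.2 1.3 0 0 -1; 0.5 2 0 0 -1; 0.7 2.7 0 0 -1; 0.9 3.3 0 0 -1; 1 3.8 0 0 -1; 1.1 4.15 0 0 -1;  1.15 4.37 0 0 -1; 1.15 4.37 0 0 -1; 1.15 4.37 0 0 -1'
python3 - <<'E'
from h import *
t=viewer.grab_frame("top");cv2.imwrite("pics/top4.png",cv2.cvtColor(t,cv2.COLOR_RGB2BGR))
s=viewer.grab_frame("scene");cv2.imwrite("pics/scene4.png",cv2.cvtColor(s,cv2.COLOR_RGB2BGR));crop("scene",s,190,190,160,100,5,"s4")
o=robot.observe();print(o["position"],o["contact_force"],o["wrist_torque"],o["opening"])
from scipy.spatial.transform import Rotation as R
m=R.from_rotvec(o["eef_rot"]).as_matrix();print(np.degrees(np.arctan2(m[1,2],m[0,2])))
E
```

```text
time_s: 5.32
position: [0.3726, -0.0314, 0.1111]
eef_rot: [-0.245, -2.096, 2.095]
contact_force: [-0.5, -0.2, -1.5]
opening: 0.0217
time_s: 6.23
position: [0.4201, 0.1406, 0.1116]
eef_rot: [-0.252, -2.093, 2.094]
contact_force: [-0.4, -0.1, -0.6]
opening: 0.0221
[0.42000403 0.14019507 0.11172727] [-0.32762679 -0.1730301  -1.84987458] [ 0.1133599   0.02484967 -0.03106678] 0.021927934393050397
-103.81761348328735
```

View pics/s4.png

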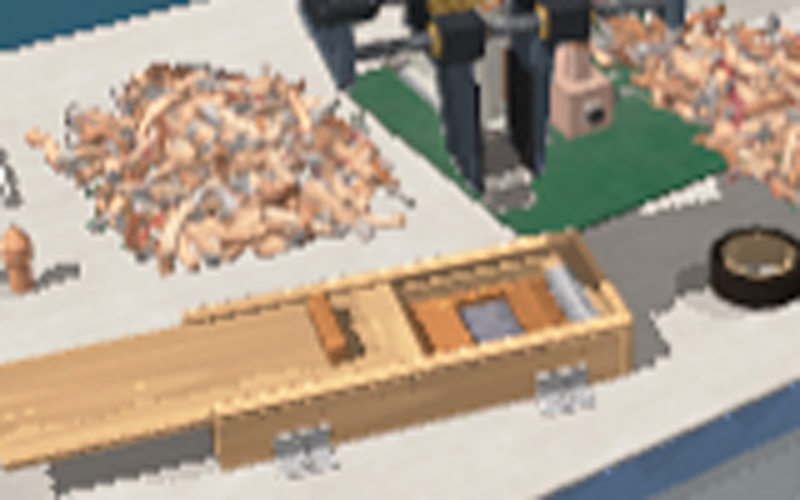

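View pics/top4.png

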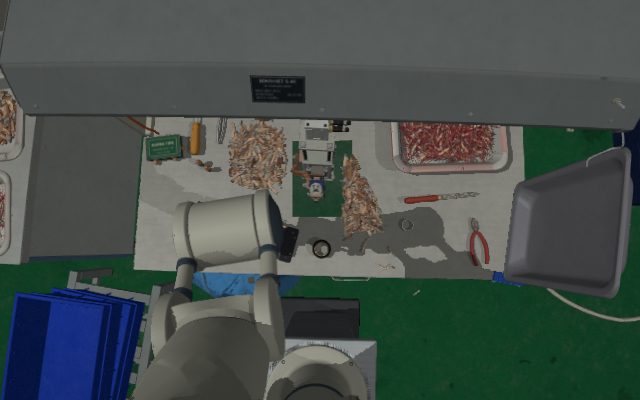

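Run:
```python
from h import *
s=cv2.cvtColor(cv2.imread("pics/scene4.png"),cv2.COLOR_BGR2RGB)
crop("scene",s,270,190,40,50,12,"s4z")
a=np.radians(76.2);u=np.array([np.cos(a),np.sin(a),0]);v=np.array([-u[1],u[0],0]);z=np.array([0,0,1.])
c=np.array([.4201,.1402,.1117-.0085+.007])
for sx in(-1,1):
  for sy in(-1,1):
    for sz in(-1,1):
      print(sx,sy,sz,((proj("scene",c+u*sx*.011+v*sy*.026+z*sz*.007)-[270,190]+.5)*12-.5).round())
```

```text
-1 -1 -1 [[242. 356.]]
-1 -1 1 [[240. 298.]]
-1 1 -1 [[325. 489.]]
-1 1 1 [[324. 430.]]
1 -1 -1 [[139. 376.]]
1 -1 1 [[137. 318.]]
1 1 -1 [[218. 511.]]
1 1 1 [[217. 451.]]
```

View pics/s4z.png

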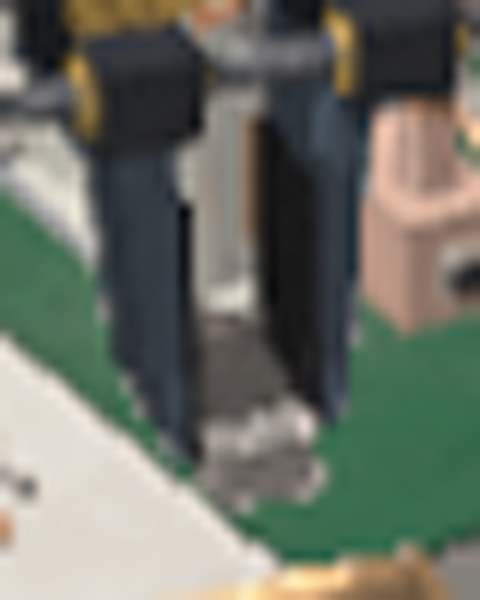

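The gauge hangs level between the fingers. Its end face is within about 1 px of the predicted corners, so I'll descend.

```bash
python3 -m handwheel '0 0 -0.3 0 -1; 0 0 -0.9 0 -1; 0 0 -1.4 0 -1; 0 0 -1.8 0 -1; 0 0 -2.05 0 -1; 0.01 0 -2.15 0 -1; 0.01 0 -2.15 0 -1; 0.01 0 -2.2 0 -1; 0.01 0 -2.25 0 -1; 0.01 0 -2.25 0 -1'
python3 - <<'E'
from h import *
s=viewer.grab_frame("scene");crop("scene",s,270,220,60,50,12,"s5")
o=robot.observe();print(o["position"],o["contact_force"],o["wrist_torque"],o["opening"])
E
```

```text
time_s: 7.17
position: [0.421, 0.141, 0.0222]
eef_rot: [-0.254, -2.094, 2.094]
contact_force: [-0.8, -0.4, -0.4]
opening: 0.0217
[0.42102397 0.14107655 0.02226204] [ 3.42323051e-04 -3.64484991e-01 -9.22359533e-01] [ 0.04801444  0.05587521 -0.03186683] 0.021593777958784047
```

View pics/s5.png

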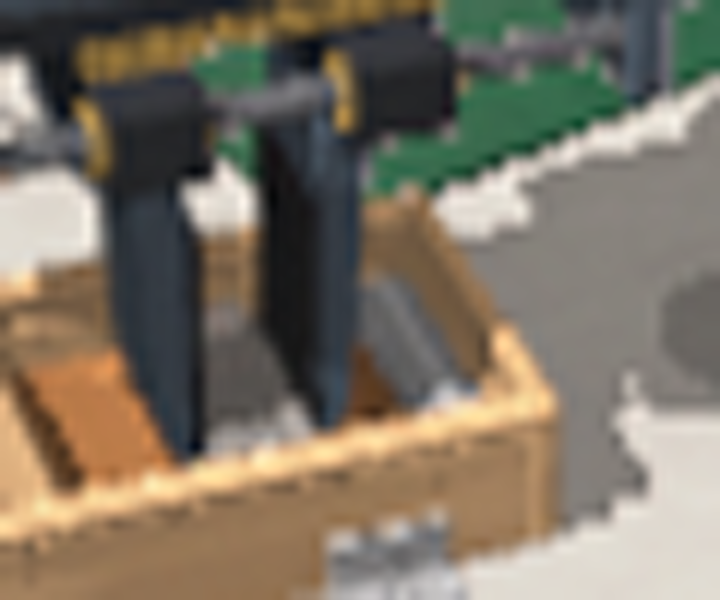

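```bash
python3 -m handwheel '0 0 -0.04 0 -1; 0 0 -0.08 0 -1; 0 0 -0.11 0 -1; 0 0 -0.13 0 -1; 0 0 -0.13 0 -1'
```

```text
time_s: 7.63
position: [0.4207, 0.1411, 0.0166]
eef_rot: [-0.252, -2.094, 2.094]
contact_force: [-1.3, -0.9, -1.8]
opening: 0.0216
```

```bash
python3 -m handwheel '0 0 -0.02 0 -1; 0 0 -0.03 0 -1; 0 0 -0.03 0 -1'
```

```text
time_s: 7.88
position: [0.4208, 0.1411, 0.0162]
eef_rot: [-0.253, -2.094, 2.094]
contact_force: [-4.2, -1.5, 24.6]
opening: 0.0217
```

Contact at a TCP height of 16.2 mm puts the gauge's underside at the pocket floor rather than on the block top. I'll ease off and release.

```bash
python3 -m handwheel '0 0 0.02 0 -1; 0 0 0.02 0 -0.4; 0 0 0.02 0 -0.3; 0 0 0.02 0 -0.3; 0 0 0.02 0 -0.3;0 0 0.02 0 -0.3'; python3 -m handwheel '0 0 0.3 0 -0.3; 0 0 0.8 0 -0.3; 0 0 1.5 0 -0.3; 0 0 2.3 0 -0.3; 0 0 3 0 -0.3; -0.7 -0.3 3.4 0 -0.3; -1 -1.4 3.4 0 -0.3;-1 -2.2 3.4 0 -0.3;-1 -3 3.4 0 -0.3; -1 -3.6 3.4 0 -0.3; -1 -3.6 3.4 0 -0.3'
python3 - <<'E'
from h import *
t=viewer.grab_frame("top");cv2.imwrite("pics/top6.png",cv2.cvtColor(t,cv2.COLOR_RGB2BGR))
s=viewer.grab_frame("scene");crop("scene",s,180,215,150,85,5,"s6");crop("top",t,175,190,130,75,6,"t6")
o=robot.observe();print(o["position"],o["contact_force"],o["opening"])
E
```

```text
time_s: 8.38
position: [0.4208, 0.1411, 0.0162]
eef_rot: [-0.252, -2.094, 2.094]
contact_force: [0.1, -0.1, -0.2]
opening: 0.032
time_s: 9.3
position: [0.381, -0.0061, 0.1525]
eef_rot: [-0.256, -2.092, 2.093]
contact_force: [0.4, 0.2, -0.2]
opening: 0.0315
[ 0.38067045 -0.00342624  0.15229069] [ 0.46940903 -1.49829377 -0.69365086] 0.03197834183080623
```

View pics/s6.png

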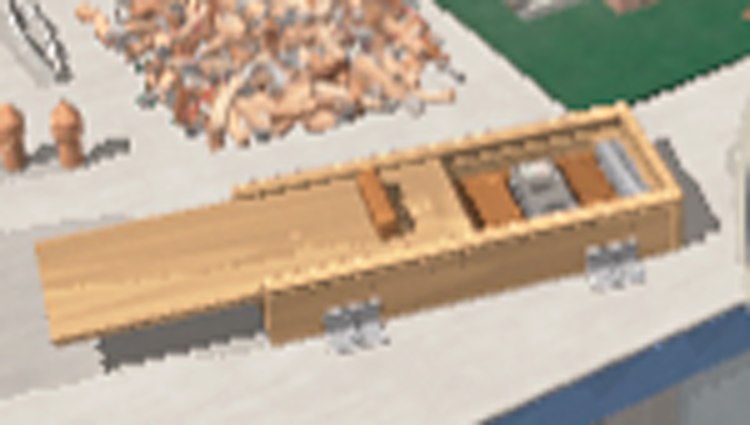

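View pics/t6.png

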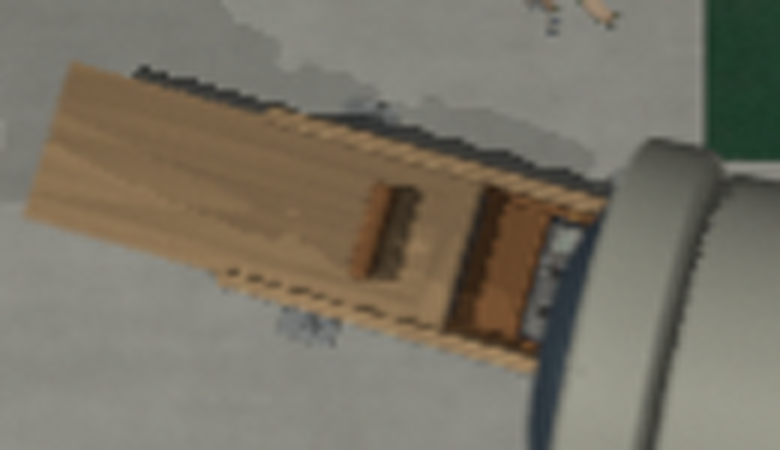

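The gauge sits level in the pocket (scene crop around (540,185)). Next I'll move over the finger bar with the jaws along the case's x axis.

```bash
python3 -m handwheel '0.1 0.3 0 0 0; 0.3 1 0 0 0; 0.5 1.8 0 0 0; 0.8 2.6 0 0 0; 1 3.4 0 0 0; 1.2 4.2 -0.2 0 0; 1.4 4.9 -0.6 0 0; 1.49 5.4 -1 0 0; 1.49 5.65 -1.3 0 0; 1.49 5.65 -1.6 0 0; 1.49 5.65 -1.6 0 0; 1.49 5.65 -1.6 0 0'
python3 - <<'E'
from h import *
s=viewer.grab_frame("scene");crop("scene",s,220,200,80,80,8,"s7")
o=robot.observe();print(o["position"],o["contact_force"],o["opening"])
E
```

```text
time_s: 10.4
position: [0.4393, 0.2238, 0.088]
eef_rot: [-0.249, -2.093, 2.095]
contact_force: [0.4, -1.1, 0.3]
opening: 0.0459
[0.43991594 0.22357426 0.08855238] [-0.06057507 -0.55262198 -0.56976919] 0.045709780056842765
```

View pics/s7.png

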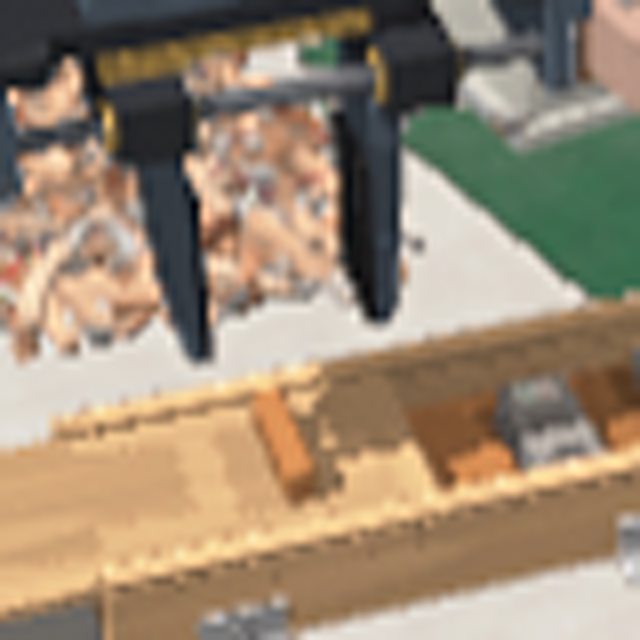

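```bash
python3 -m handwheel '0 0 -0.4 0 0; 0 0 -0.8 0 0; 0 0 -1.1 0 0; 0 0 -1.3 0 0; 0 0 -1.36 0 0; 0 0 -1.36 0 0; 0 0 -1.36 0 -0.7; 0 0 -1.36 0 -0.9; 0 0 -1.36 0 -0.9; 0 0 -1.36 0 -0.9; 0 0 -1.36 0 -0.9' 30
```

```text
time_s: 11.37
position: [0.4405, 0.2231, 0.0342]
eef_rot: [-0.253, -2.094, 2.094]
contact_force: [0.1, 0.4, -0.2]
opening: 0.0152
```

```bash
python3 -m handwheel '0 0 0 0 -1; 0 0 0 0 -1; 0 0 0 0 -1' 30
```

```text
time_s: 11.62
position: [0.4405, 0.2231, 0.0341]
eef_rot: [-0.253, -2.094, 2.094]
contact_force: [0.5, 0.4, 6.0]
opening: 0.0097
```

```bash
python3 -m handwheel '0 0 0.01 0 -1; -0.05 -0.19 0.01 0 -1; -0.12 -0.49 0.01 0 -1; -0.19 -0.78 0.01 0 -1; -0.24 -0.97 0.01 0 -1; -0.24 -0.97 0.01 0 -1'
```

```text
time_s: 12.12
position: [0.4298, 0.1823, 0.0342]
eef_rot: [-0.253, -2.092, 2.093]
contact_force: [-0.2, -0.2, -0.0]
opening: 0.0099
```

```bash
python3 -m handwheel '-0.05 -0.19 0 0 -1; -0.12 -0.49 0 0 -1; -0.19 -0.78 0 0 -1; -0.24 -0.97 0 0 -1; -0.24 -0.97 0 0 -1'
python3 - <<'E'
from h import *
s=viewer.grab_frame("scene");crop("scene",s,220,200,120,100,6,"s8")
o=robot.observe();print(o["position"],o["contact_force"],o["opening"])
E
```

```text
time_s: 12.53
position: [0.4206, 0.144, 0.0344]
eef_rot: [-0.253, -2.093, 2.093]
contact_force: [0.2, 0.7, -0.5]
opening: 0.0096
[0.42098162 0.14465001 0.03438688] [ 0.13981404 -1.04138991 -1.40053432] 0.009824416896998167
```

View pics/s8.png

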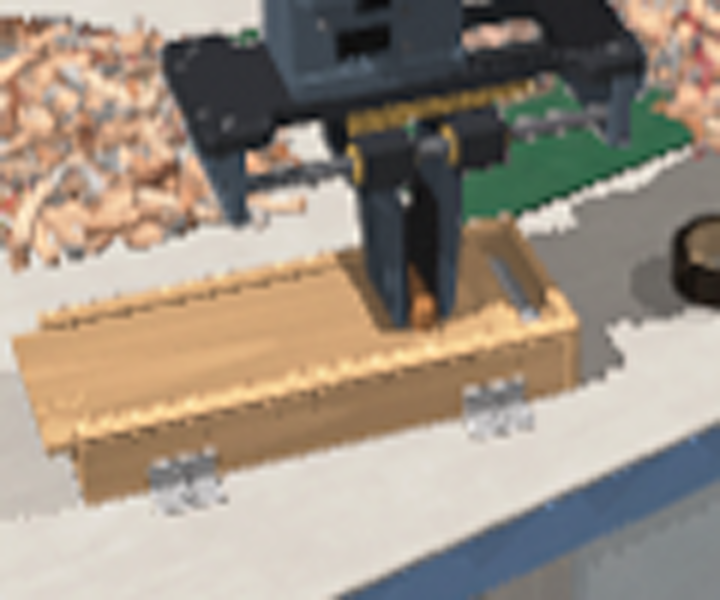

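```bash
python3 -m handwheel '-0.024 -0.097 0 0 -1; -0.036 -0.146 0 0 -1; -0.036 -0.146 0 0 -1'; python3 -m handwheel '-0.012 -0.049 0 0 -1; -0.012 -0.049 0 0 -1';python3 -m handwheel '-0.012 -0.049 0 0 -1; -0.012 -0.049 0 0 -1';python3 -m handwheel '-0.012 -0.049 0 0 -1; -0.012 -0.049 0 0 -1'
```

```text
time_s: 12.83
position: [0.4205, 0.1398, 0.0347]
eef_rot: [-0.254, -2.095, 2.094]
contact_force: [0.9, -0.5, 9.3]
opening: 0.0094
time_s: 13.0
position: [0.4201, 0.138, 0.0347]
eef_rot: [-0.254, -2.096, 2.094]
contact_force: [-0.1, 0.8, 7.8]
opening: 0.0097
time_s: 13.17
position: [0.4196, 0.1359, 0.0347]
eef_rot: [-0.254, -2.095, 2.095]
contact_force: [2.0, -1.9, 8.8]
opening: 0.0095
time_s: 13.33
position: [0.4188, 0.1338, 0.0345]
eef_rot: [-0.253, -2.095, 2.095]
contact_force: [1.2, -3.3, 4.2]
opening: 0.0101
```

```bash
for i in 1 ; do python3 -m handwheel '-0.012 -0.049 0 0 -1; -0.012 -0.049 0 0 -1';python3 -m handwheel '-0.012 -0.049 0 0 -1; -0.012 -0.049 0 0 -1'; done
python3 - <<'E'
from h import *
s=viewer.grab_frame("scene");crop("scene",s,220,200,120,100,6,"s9")
o=robot.observe();print(o["position"],o["contact_force"],o["opening"])
E
```

```text
time_s: 13.5
position: [0.4176, 0.1317, 0.0342]
eef_rot: [-0.252, -2.094, 2.094]
contact_force: [-0.5, -0.2, -0.8]
opening: 0.0098
time_s: 13.67
position: [0.4176, 0.1307, 0.0344]
eef_rot: [-0.254, -2.095, 2.092]
contact_force: [0.1, 15.6, 0.7]
opening: 0.0098
[0.41766173 0.13071738 0.03437049] [-0.25404511 14.81134715  0.62299549] 0.009601180368055974
```

View pics/s9.png

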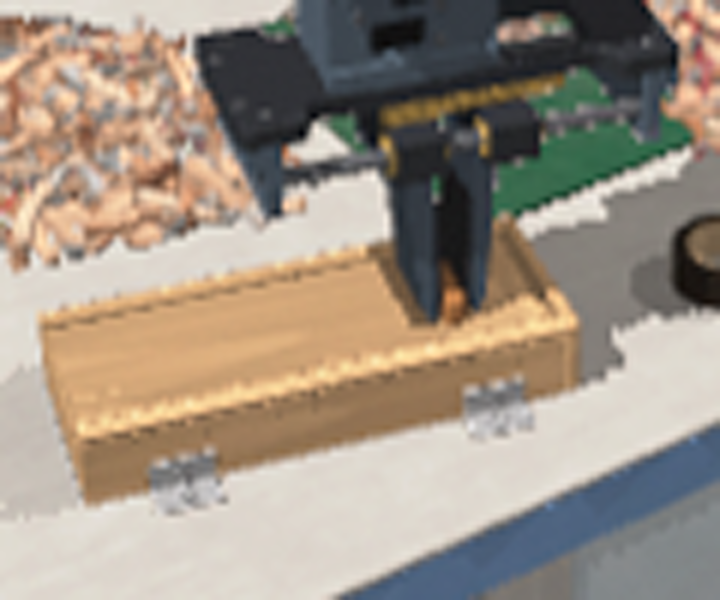

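The forces read like the lid rising on the ridge, dropping off it, then meeting the stop at about 15 N. I'll push a bit more firmly to tell a stop from the ridge.

```bash
python3 -m handwheel '-0.006 -0.025 0 0 -1; -0.006 -0.025 0 0 -1;-0.006 -0.025 0 0 -1';python3 -m handwheel '-0.006 -0.025 0 0 -1; -0.006 -0.025 0 0 -1; -0.006 -0.025 0 0 -1'
```

```text
time_s: 13.97
position: [0.4177, 0.1306, 0.0344]
eef_rot: [-0.255, -2.097, 2.091]
contact_force: [-0.8, 27.8, 0.5]
opening: 0.0095
time_s: 14.22
position: [0.4178, 0.1304, 0.0345]
eef_rot: [-0.256, -2.098, 2.09]
contact_force: [-0.7, 42.1, -2.7]
opening: 0.0099
```

Hard stop: 42 N with only 0.3 mm of movement, well past the 12 N the ridge needs. Now I'll relieve it and give a slight tug to check the detent.

```bash
python3 -m handwheel '0.007 0.03 0 0 -1; 0.015 0.06 0 0 -1; 0.015 0.06 0 0 -1'; python3 -m handwheel '0.007 0.03 0 0 -1; 0.007 0.03 0 0 -1'; python3 -m handwheel '0.005 0.02 0 0 -1; 0.005 0.02 0 0 -1'
```

```text
time_s: 14.47
position: [0.4177, 0.1308, 0.0343]
eef_rot: [-0.253, -2.095, 2.094]
contact_force: [0.2, 10.4, 0.5]
opening: 0.0092
time_s: 14.63
position: [0.4176, 0.1314, 0.0342]
eef_rot: [-0.252, -2.094, 2.094]
contact_force: [0.0, -0.6, -1.7]
opening: 0.0097
time_s: 14.8
position: [0.4178, 0.1322, 0.0342]
eef_rot: [-0.252, -2.094, 2.094]
contact_force: [0.3, -0.2, -1.1]
opening: 0.01
```

```bash
python3 -m handwheel '0.005 0.02 0 0 -1; 0.005 0.02 0 0 -1'; python3 -m handwheel '0.004 0.015 0 0 -1; 0.004 0.015 0 0 -1'
```

```text
time_s: 14.97
position: [0.4181, 0.1331, 0.0343]
eef_rot: [-0.253, -2.094, 2.094]
contact_force: [-0.3, 0.4, -1.8]
opening: 0.0098
time_s: 15.13
position: [0.4182, 0.1335, 0.0343]
eef_rot: [-0.252, -2.094, 2.094]
contact_force: [0.1, -3.0, -0.3]
opening: 0.0099
```

It moves freely for about 2 mm, then resists pulling out (3 N), so the detent is engaged. I'll return to mid-play, release and retreat.

```bash
python3 -m handwheel '-0.007 -0.03 0 0 -1; -0.014 -0.055 0 0 -1; -0.014 -0.055 0 0 -1'; python3 -m handwheel '0 0 0 0 -0.6; 0 0 0 0 -0.4; 0 0 0 0 -0.4; 0 0 0 0 -0.4; 0 0 0 0 -0.4; 0 0 0.5 0 -0.4; 0 0 1.2 0 -0.4; 0 0 2 0 -0.4; 0 0 2.8 0 -0.4; 0 0 3.2 0 -0.4'; python3 -m handwheel '-0.5 -0.3 0 0 -0.4; -1 -1 0 0 -0.4; -1.2 -1.8 0 0 -0.4; -1.2 -2.6 0 0 -0.4; -1.2 -3.4 0 0 -0.4; -1.2 -4.2 0 0 -0.4;-1.2 -5 0 0 -0.4;-1.2 -5.8 0 0 -0.4;-1.2 -6.4 0 0 -0.4;-1.2 -6.6 0 0 -0.4;-1.2 -6.6 0 0 -0.4;-1.2 -6.6 0 0 -0.4'
python3 - <<'E'
from h import *
t=viewer.grab_frame("top");cv2.imwrite("pics/top10.png",cv2.cvtColor(t,cv2.COLOR_RGB2BGR))
s=viewer.grab_frame("scene");cv2.imwrite("pics/scene10.png",cv2.cvtColor(s,cv2.COLOR_RGB2BGR))
crop("scene",s,180,215,180,100,4,"s10");crop("top",t,175,140,170,125,4,"t10")
o=robot.observe();print(o["position"],o["contact_force"],o["opening"])
E
```

```text
time_s: 15.38
position: [0.4177, 0.1313, 0.0343]
eef_rot: [-0.253, -2.094, 2.094]
contact_force: [0.2, 0.9, -1.1]
opening: 0.0098
time_s: 16.22
position: [0.4186, 0.1317, 0.1655]
eef_rot: [-0.256, -2.096, 2.094]
contact_force: [0.8, 0.4, 0.1]
opening: 0.0273
time_s: 17.22
position: [0.3694, -0.1322, 0.1622]
eef_rot: [-0.253, -2.093, 2.093]
contact_force: [-0.0, -0.2, 0.4]
opening: 0.0274
[ 0.36946248 -0.1314933   0.16224417] [-0.30896821 -1.06755303  0.13966799] 0.02729736509447874
```

View pics/s10.png

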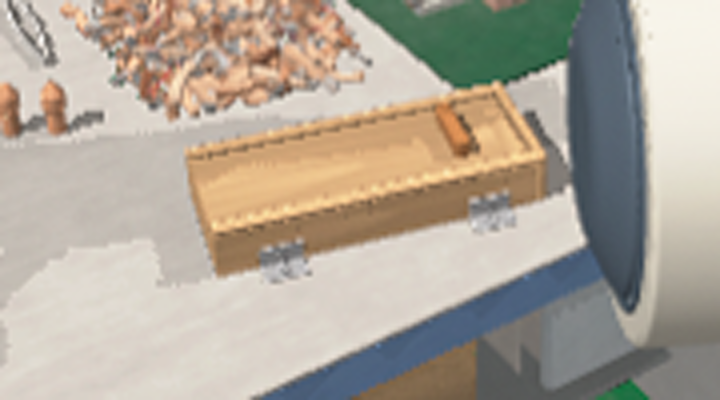

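View pics/t10.png

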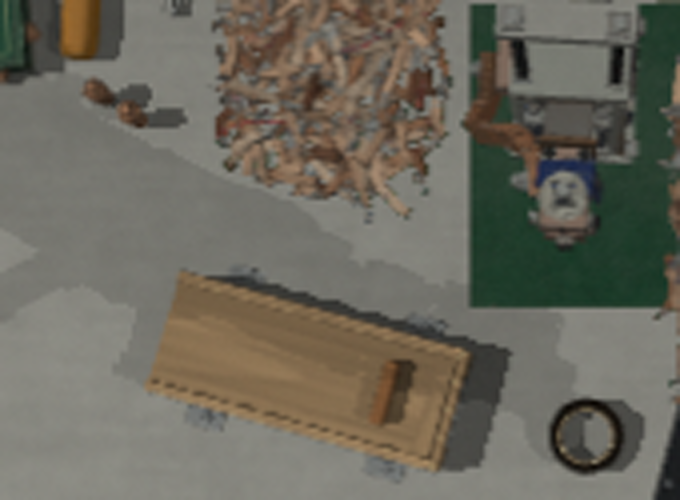

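The lid is shut flush with the mouth. The tape at (321,248) and the tips near (199,163) and (207,168) haven't moved. Handing in.

Run:
```python
from h import *
np.set_printoptions(precision=4,suppress=True)
f=lambda c:[(175+(a+.5)/4-.5,140+(b+.5)/4-.5) for a,b in c]
b=onz("top",f([(395,360),(385,424),(371,421),(388,358)]),.044).mean(0);u=np.array([.2369,.9715])
print("bar",b,"travel",(np.array([.4405,.2232])-b[:2])@u)
print(robot.observe()["joint_vel"])
robot.hand_in()
```

```text
bar [0.4185 0.1307 0.044 ] travel 0.09509600342059019
[ 0.0073  0.0001 -0.0011 -0.0005  0.     -0.0049]
the job is handed in; nothing more can be done
```

I laid the gauge in the empty front pocket, then slid the lid shut over the ridge, let go of the bar and backed the arm away. The job was handed in at about 17 s of the 64 s allowed.

**Gauge:** it touched down with its underside at pocket-floor height (about 8 mm). After release, the scene picture showed it lying level in the pocket.

**Lid:**
- **Closing:** the upward force rose to about 9 N while the lid was on the ridge, then fell to zero. The lid then met a hard stop, where 42 N moved it only 0.3 mm.
- **Snapped home:** pulling back, it moved freely for about 2 mm and then resisted with 3 N. I took this as the groove sitting on the ridge.
- **Position:** the bar travelled 95 mm both by the arm's reading and in the top picture, and the lid's rear edge is flush with the mouth.

**Leave-alone items:** the tape roll and both electrode tips are where they were at the start in the final pictures.

**Not confirmed:**
- The ridge's own position can't be read, so the snap is judged from forces and travel.
- I did not see the full 6 to 12 N push along the lid's travel, because forces were only read at the end of each step.
- The gripper read about 8 N upward while closing on the gauge and 6 N on the bar. It was gone after lifting or moving off, and I didn't find the cause.

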